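# Put a child's two piles of mixed toy parts back into their own sets

## Task

A child has built two little piles out of parts from five different wooden toys. Take the piles apart from the top, without letting any part topple over, and put every part back where it belongs: the barrel standing on the lorry behind the other barrel, the ring down over the post of the ring stacker, the toy sandwich flat on the plate, the building brick flat in the empty bay of the block tray, and the long rounded piece down in its empty cut-out in the puzzle board.

Things in the scene. Friction and masses are not known exactly. Their poses are not given: they have to be found in the camera images.
- barrel: Loose toy barrel of pale wood with two dark hoops, standing upright, 45 mm tall, 42 mm across the middle and 38 mm at the ends. At the start it stands on top of one of the two piles, on the ring or on the sandwich. Origin: centre of its underside; z up its axis.
- ring: Loose flat ring of pale wood, 60 mm outside diameter, hole 28 mm, 24 mm high, lying flat. At the start it lies in the middle of a pile, on the brick or on the rounded piece, and the barrel may stand on it. Origin: on the hole's axis, level with its underside; z up the axis.
- sandwich: Loose toy sandwich, square: two pale wooden slices with a dark filling, 54 x 54 mm, 24 mm high, lying flat. At the start it lies on the brick or on the rounded piece, and the barrel may stand on it. Origin: centre of its underside; x and y square to its sides, z up.
- brick: Loose rectangular building brick of pale wood, square ends, 100 mm long (x), 50 mm wide (y), 25 mm high (z), lying flat at the bottom of one pile on a grey desk mat 4 mm thick. Origin: centre of its underside.
- oval: Loose long puzzle piece of pale wood with straight sides and half-round ends, 100 mm long (x), 56 mm wide (y), 25 mm high (z), lying flat at the bottom of the other pile on the grey desk mat 4 mm thick. Origin: centre of its underside.
- lorry: Fixed wooden toy lorry, cab (105 mm tall) towards its +x. Load floor 45 mm above the table, 58 mm wide (y) between rails that rise 10 mm above it (74 mm over the rails). A barrel like the loose one is fixed 62 mm in front (+x) of the free place; the tail rail's inner face is 28 mm behind it. Origin: at table height below the centre of the free place.
- ring_stacker: Fixed ring stacker: round foot 100 mm across, two larger rings (86 and 72 mm across) and a post 13 mm thick up its axis. The top of the upper ring, where the loose ring comes to rest, is 62 mm above the table; the post's rounded tip is at 103 mm. Origin: on the post's axis at table height.
- place_setting: Fixed play-kitchen place setting: cork mat 215 x 125 mm with a white round plate 120 mm across, and a wooden beaker, fork and spoon (up to 53 mm tall) 65 mm or more towards +x. The plate's flat floor, 86 mm across, is 9 mm above the table; its sloping rim rises to 15 mm. Origin: at table height below the plate's centre.
- block_tray: Fixed shallow wooden tray, 256 (x) by 82 mm (y), with two bays of 116 x 66 mm. The one towards +x holds two bricks like the loose one, one on the other; the other is empty. Floor 4 mm, rim and divider 10 mm above the table. Origin: at table height below the centre of the empty bay; the brick's length lies along x.
- puzzle_board: Fixed wooden puzzle board, 224 (x) by 124 mm (y), top 10 mm above the table. One empty cut-out with bevelled round ends, 114 (x) by 70 mm (y), dark floor 3 mm above the table. A round and a square piece are fixed 85 mm or more towards +x, 28 mm high. Origin: at table height below the centre of the cut-out; the piece's length lies along x.
Things that resemble listed ones, but are neither listed nor needed, are in the scene too. Leave any orange or purple look-alike of the oval alone.

How it is judged:
At the end, for the whole second after the job is handed in: Each part rests level, still and released on its own seat (height within 3 mm): barrel within 22 mm of the free place's centre, ring over the post within 11 mm, sandwich within 15 mm of the plate's centre, brick and rounded piece within 12 mm and 0.2 rad of their bay or cut-out (horizontal distance between brick and block_tray below 0.012 m and z of brick in the frame of block_tray between 0.001 and 0.007 m and angle between each of brick, oval, ring, sandwich, barrel's own z axis and vertical below 0.1 rad and linear speed of each of brick, oval, ring, sandwich, barrel below 0.01 m/s and angular speed of each of brick, oval, ring, sandwich, barrel below 0.1 rad/s and angle between the x axis of brick and the x axis of block_tray, either way round below 0.2 rad and horizontal distance between oval and puzzle_board below 0.012 m and z of oval in the frame of puzzle_board between 0 and 0.006 m and angle between the x axis of oval and the x axis of puzzle_board, either way round below 0.2 rad and horizontal distance between ring and ring_stacker below 0.011 m and z of ring in the frame of ring_stacker between 0.059 and 0.065 m and horizontal distance between sandwich and place_setting below 0.015 m and z of sandwich in the frame of place_setting between 0.006 and 0.012 m and horizontal distance between barrel and lorry below 0.022 m and z of barrel in the frame of lorry between 0.042 and 0.048 m); the robot touches nothing.
It fails at once if one of the five parts topples over (tilts more than 1 rad) (angle between any of brick, oval, ring, sandwich, barrel's own z axis and vertical above 1 rad).
It also fails if it takes over 109 s, if anything falls off the work surface, if the arm or the gripper's body presses on something with over 40 N, if the wrist force passes 120 N, or if a joint passes its speed limit or range.

## Robot

A 6-joint arm with a two-finger parallel gripper is mounted at the origin on the work surface. World frame = base frame: x ahead of the robot, y to its left, z up, the work surface at z = 0. Lengths are in m, angles in rad, forces in N, time in s.
With the tool pointing down it reaches from about 0.35 to 0.85 m from the base axis. Payload 8.1 kg.
Tool frame: the origin (TCP) lies on the centre line of the jaws, within the pads' length; the fingertips stand 17 mm ahead of it and the grasp point (between the pads) lies 2 mm behind it; z points along the fingers, y is the line along which they close (so a half turn about z gives the same grasp; the last joint's range is limited). The gripper opens to 93 mm and grips with 3 to 60 N. Pads are 15 mm wide; open, the fingers measure 128 mm over their backs; the gripper's body (75 mm by 188 mm) begins 65 mm behind the grasp point.
Start: joints at [-1.38, 0.13, 1.488, -0, 1.523, -0.085], TCP at [0.163, -0.577, 0.236] pointing down, gripper open.
Joint ranges: [-2.96, 2.96], [-0.89, 2.26], [0.02, 2.5], [-1.34, 4.48], [0, 2.73], [-2.66, 2.66]. Speed limits (rad/s): [2.39, 2.39, 2.79, 3.14, 3.14, 3.14].

## Interface

Orientations are given as a rotation vector (axis times angle).
In Python, from plant import status, eyes, robot gives the robot as it stands. The module is installed in compiled form; this text tells all that it offers.
- The arm moves only by the tool servo_tool, never from a script. Its argument "plan" is text: rows parted by semicolons, each of 4 numbers parted by spaces: the shift along the tool's x, y, z in m, then the turn about the tool's z in degrees. A call has 1 to 12 rows; each row is the pose to reach, as a shift and turn from the pose commanded when the call began, along the tool's axes at that moment; what a row does not reach only later rows make up. A row lasts 1/12 s, in which the tool goes at most 41.7 mm and 7.16 degrees, less where a joint would pass 70% of its speed; a pose out of reach is approached as far as the arm can. A call with a gripper value outside its range is refused whole. "grip" is the closure, from -1 (fully open) to 1 (shut), set as the call begins (left out, the last holds). The fingers move at their own pace and stop on an object; "grip_force" is the grip in N (left out, the last holds). Time passes only in rows, so rows that repeat a pose let the fingers close. It gives the time, the measured TCP pose, the force, the opening and the grip force at its end, in the units of the state.
- status.read_state(): the state, without advancing time (a new reading comes with each control period).
- eyes.read_camera(name): name is "scene" or "top" or "wrist"; returns a dict with "image" (480x640x3 uint8, blue, green, red), "fovy" (degrees; the focal length in pixels is half the picture's height over the tangent of half this angle, whatever the lens; pixels are square), "cx", "cy" (the principal point, pixels), "k1" (the pictures are not rectified: a ray, as slopes to the right and down, at radius r is drawn at 1 + k1 r^2 times it, then the intrinsics apply), "world_from_camera" (4x4, takes a point from camera to world coordinates); the wrist camera has in their place "hand_eye" (4x4, takes a point from camera to tool coordinates, whose origin is the TCP and whose axes are the flange's). Camera axes: x right, y down, z forward; pixel columns grow to the right and rows downward; lengths in m; the calibration is good to about 2 mm. A picture is of the moment at which its call begins: read the wrist's pose just before it. There is no depth.
- robot.close_job(): hands the job in; it is judged then, once.
The state is a dict: "t": time; "q": joint angles; "dq": joint speeds; "joint_torque": joint torques, N m; "tool_pos": TCP position; "orientation": TCP orientation; "force": force on the tool from outside, world axes, zero at the start; "wrist_torque": the same for the moment, N m; "opening": finger opening in m; "gripper_force": force on a finger pad.
Only numpy, scipy, OpenCV 4.12 (cv2) and the standard library are available. Lean on these libraries where they do the work, as an engineer would, in place of code of your own. Each camera call takes 0.05 s, during which the arm holds its last target. There are 200 camera calls.

## Working session

There is one attempt and no reset: what is moved stays moved. The work goes in short steps, Python scripts to look and compute and a tool call to move; the robot and the scene stay as the last step left them, time stands still between calls to the robot, and variables do not carry over. Pictures are saved under pics/ and viewed, at most 14 in all, crops included, and the job is handed in when it is done.

Besides the shell and the picture viewer there is one more tool, called after "Emit:" as name(argument=value, ...), one argument or row to a line, values as JSON. servo_tool: Moves the arm, as the interface text tells. Its arguments: {"type":"object","properties":{"plan":{"type":"string"},"grip":{"type":"number"},"grip_force":{"type":"number"}},"required":["plan"]}

```bash
mkdir -p pics; cat > h.py <<'E'
import numpy as np, cv2
from plant import status, eyes, robot
from scipy.spatial.transform import Rotation as R
def snap(name,fn=None):
    s=status.read_state(); c=eyes.read_camera(name)
    if name=="wrist":
        T=np.eye(4);T[:3,:3]=R.from_rotvec(s["orientation"]).as_matrix();T[:3,3]=s["tool_pos"]
        c["world_from_camera"]=T@c["hand_eye"]
    if fn:
        cv2.imwrite("pics/%s.png"%fn,c["image"]); np.savez("pics/%s.npz"%fn,**{k:np.array(v) for k,v in c.items()})
    return c
def load(fn): return {k:v for k,v in np.load("pics/%s.npz"%fn).items()}
def KD(c):
    f=240/np.tan(np.radians(float(c["fovy"]))/2)
    return np.array([[f,0,float(c["cx"])],[0,f,float(c["cy"])],[0,0,1]]),np.array([float(c["k1"]),0,0,0])
def p2w(c,uv,z):
    K,D=KD(c); n=cv2.undistortPoints(np.array(uv,float).reshape(-1,1,2),K,D).reshape(-1,2)
    W=c["world_from_camera"]; d=np.c_[n,np.ones(len(n))]@W[:3,:3].T; o=W[:3,3]
    return o+d*((np.broadcast_to(z,len(n))-o[2])/d[:,2])[:,None]
def w2p(c,P):
    K,D=KD(c); M=np.linalg.inv(c["world_from_camera"])
    return cv2.projectPoints(np.array(P,float).reshape(-1,1,3),cv2.Rodrigues(M[:3,:3])[0],M[:3,3],K,D)[0].reshape(-1,2)
E
python3 - <<'E'
from h import *
s=status.read_state();print(s)
for n in("top","scene"):
    c=snap(n,n+"0");print(n,c["fovy"],c["k1"],c["world_from_camera"].round(3).tolist())
c=snap("wrist","wrist0");print(c["hand_eye"].round(4).tolist(),c["fovy"],c["k1"])
E
```

```text
{'t': 0.0, 'q': array([-1.38039708e+00,  1.31129538e-01,  1.48926034e+00, -1.10416023e-05,
        1.52301745e+00, -8.53917182e-02]), 'dq': array([ 0.00065625,  0.00020187,  0.00068826, -0.00100452,  0.00049018,
        0.00138101]), 'joint_torque': array([ 2.23403354e-04, -5.59838998e+01, -4.91763210e+01,  7.69020338e-02,
        3.49359750e-02, -1.22215311e-04]), 'tool_pos': array([ 0.16330535, -0.57679073,  0.23461672]), 'orientation': array([-3.10997648e+00, -4.31591629e-01,  1.66795974e-04]), 'force': array([-0.18633968, -0.51213742, -0.37457706]), 'wrist_torque': array([ 0.0423253 ,  0.00037774, -0.01467583]), 'gripper_force': 0.0, 'opening': 0.0927621962915463}
top 47.95460014765609 -0.01613186795083223 [[0.021, -0.989, 0.146, 0.234], [-1.0, -0.023, -0.013, 0.004], [0.016, -0.145, -0.989, 1.421], [0.0, 0.0, 0.0, 1.0]]
scene 43.07717765757541 -0.02964157981192497 [[0.216, 0.722, -0.657, 1.335], [0.976, -0.163, 0.142, -0.198], [-0.005, -0.672, -0.74, 1.089], [0.0, 0.0, 0.0, 1.0]]
[[-0.0005, -0.9678, -0.2517, 0.0683], [1.0, -0.0005, -0.0003, -0.0007], [0.0002, -0.2517, 0.9678, -0.1495], [0.0, 0.0, 0.0, 1.0]] 64.88902429889416 -0.019431089195163564
```

View pics/top0.png

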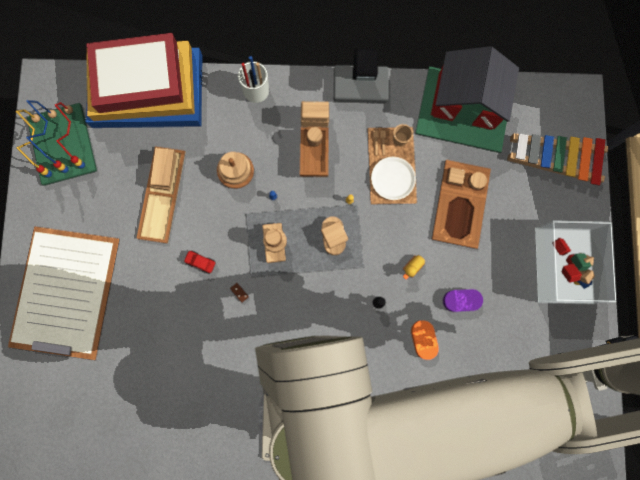

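View pics/scene0.png

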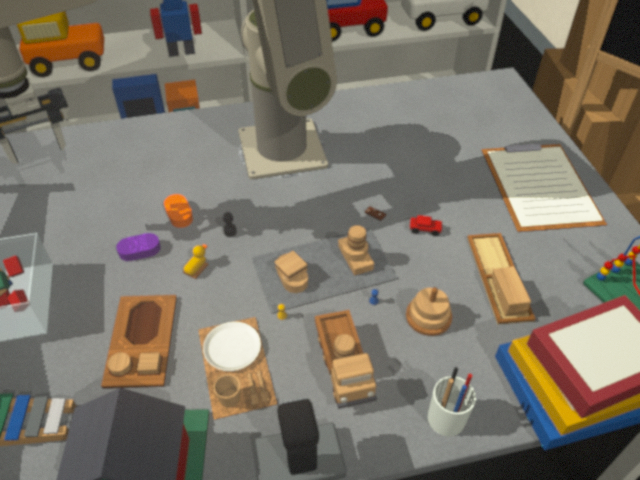

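```bash
python3 - <<'E'
from h import *
t=cv2.imread("pics/top0.png"); s=cv2.imread("pics/scene0.png")
a=cv2.resize(t[95:285,130:500],(800,411),interpolation=cv2.INTER_CUBIC); cv2.imwrite("pics/c1.png",a)
c=load("top0")
# rough
for n,uv,z in [("pileA",(274,232),.09),("pileB",(334,232),.053),("tray_empty",(155,218),.004),("trayfar",(165,170),.05),("stack",(232,160),.1),("lorry",(315,165),.045),("plate",(393,179),.012),("board",(460,217),.005)]:
    print(n,p2w(c,[uv],z).round(3))
E
```

```text
pileA [[0.455 0.09  0.09 ]]
pileB [[ 0.465 -0.062  0.053]]
tray_empty [[0.5   0.413 0.004]]
trayfar [[0.619 0.382 0.05 ]]
stack [[0.635 0.201 0.1  ]]
lorry [[ 0.644 -0.01   0.045]]
plate [[ 0.62  -0.221  0.012]]
board [[ 0.522 -0.403  0.005]]
```

View pics/c1.png

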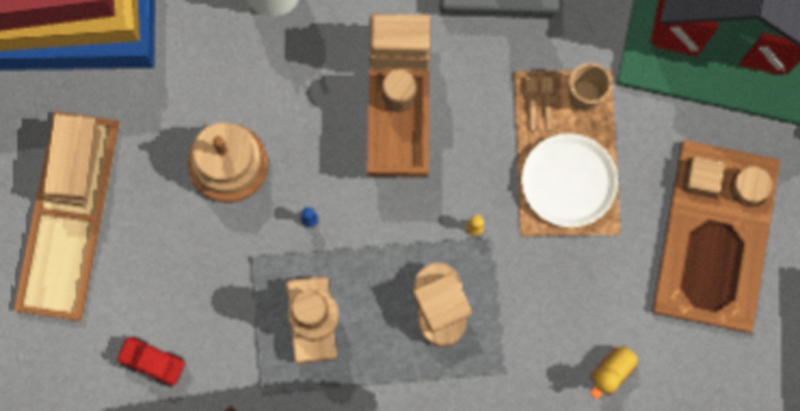

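Overview shows pile A at top-image (274,243): brick, ring and barrel. Pile B at (333,235) is the oval with the sandwich. Ahead of them are the tray (155,218), stacker (235,168), lorry (315,150), plate (393,179) and board (460,217). I'm leaving the purple (463,300) and orange (425,340) look-alikes alone. Next I move above the piles.

Emit:
servo_tool(
  plan="0.225 -0.244 -0.03 0;0.225 -0.244 -0.03 0;0.225 -0.244 -0.03 0;0.225 -0.244 -0.03 0;0.225 -0.244 -0.03 0;0.225 -0.244 -0.03 0;0.225 -0.244 -0.03 0;0.225 -0.244 -0.03 0;0.225 -0.244 -0.03 0",
)

```text
t: 0.9
tool_pos: [0.3164, -0.276, 0.2665]
orientation: [-3.11, -0.441, -0.004]
force: [-0.7, -0.6, -0.8]
opening: 0.0929
gripper_force: 0.0
```

Emit:
servo_tool(
  plan="0.225 -0.244 -0.03 16;0.225 -0.244 -0.03 16;0.225 -0.244 -0.03 16;0.225 -0.244 -0.03 16;0.225 -0.244 -0.03 16;0.225 -0.244 -0.03 16;0.225 -0.244 -0.03 16;0.225 -0.244 -0.03 16;0.225 -0.244 -0.03 16;0.225 -0.244 -0.03 16;0.225 -0.244 -0.03 16",
)

```text
t: 1.82
tool_pos: [0.4634, 0.0151, 0.2952]
orientation: [3.141, -0.002, -0.002]
force: [-0.0, -0.4, -0.7]
opening: 0.0929
gripper_force: 0.0
```

```bash
cat >> h.py <<'E'
def pose():
    s=status.read_state(); r=R.from_rotvec(s["orientation"]).as_matrix()
    return s,s["tool_pos"],r,np.degrees(np.arctan2(r[1,0],r[0,0]))
def go(x,y,z,yaw,tag=""):
    s,p,r,yw=pose(); d=r.T@(np.array([x,y,z])-p); t=(yw-yaw+180)%360-180
    if abs(t)>90 and tag!="full": t-=180*np.sign(t)
    print(tag,"shift",d.round(4),"turn",round(t,1),"len",round(np.linalg.norm(d),3),"| t",round(s["t"],2),"tcp",p.round(4),"yaw",round(yw,1),"q6",round(s["q"][5],2),"F",s["force"].round(1),"open",round(s["opening"],4))
E
python3 - <<'E'
from h import *
go(.46,.015,.3,0); snap("wrist","w1"); print(status.read_state()["tool_pos"])
E
```

```text
shift [-0.0034  0.0001 -0.0048] turn -0.1 len 0.006 | t 1.82 tcp [0.4634 0.0151 0.2952] yaw -0.1 q6 1.49 F [-0.  -0.4 -0.7] open 0.0929
[0.46316738 0.01425623 0.29517638]
```

View pics/w1.png

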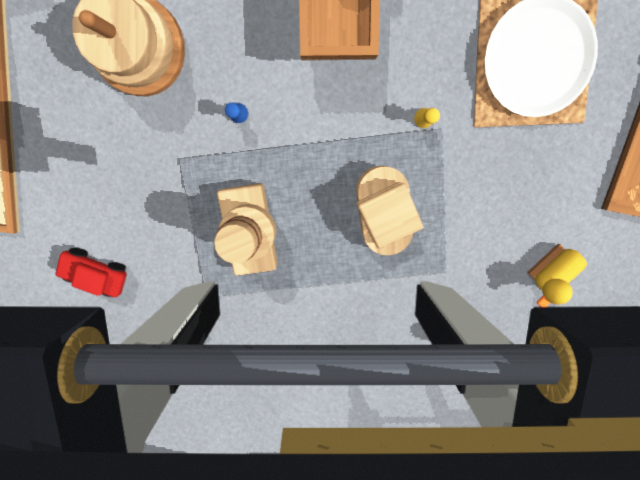

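```bash
cat >> h.py <<'E'
def poly(shape,x,y,yaw,z):
    a=np.linspace(0,2*np.pi,60)
    if shape[0]=="c": P=np.c_[np.cos(a),np.sin(a)]*shape[1]
    elif shape[0]=="r":
        l,w=shape[1]/2,shape[2]/2; P=np.array([[l,w],[-l,w],[-l,-w],[l,-w],[l,w]])
    else:
        l,w=shape[1]/2,shape[2]/2; P=np.c_[np.cos(a)*w+np.sign(np.cos(a))*(l-w),np.sin(a)*w]
    c,s=np.cos(np.radians(yaw)),np.sin(np.radians(yaw))
    P=P@np.array([[c,s],[-s,c]])+[x,y]
    return np.c_[P,np.full(len(P),z)]
def overlay(fn,items,box,sc,out):
    c=load(fn); im=c["image"].copy(); x0,y0,x1,y1=box
    im=cv2.resize(im[y0:y1,x0:x1],None,fx=sc,fy=sc,interpolation=cv2.INTER_CUBIC)
    for k,(sh,x,y,yaw,z) in enumerate(items):
        p=(w2p(c,poly(sh,x,y,yaw,z))-[x0-.5,y0-.5])*sc
        cv2.polylines(im,[p.round().astype(int)],False,[(0,0,255),(255,0,0),(0,255,0),(255,0,255),(255,255,0)][k%5],1)
    cv2.imwrite("pics/%s.png"%out,im)
E
python3 - <<'E'
from h import *
c=load("w1")
def rect(n,uv,z):
    p=p2w(c,uv,z)[:,:2]; m=p.mean(0); e=[np.linalg.norm(p[i]-p[(i+1)%4]) for i in range(4)]
    d=[p[(i+1)%4]-p[i] for i in range(4)]
    print(n,m.round(4),"sides",np.round(e,3),"dirs",[round(np.degrees(np.arctan2(v[1],v[0])),1) for v in d])
rect("brick",[(218,189),(264,183),(276,270),(232,275)],.029)
rect("sand",[(358,208),(405,182),(423,224),(377,249)],.053)
o=p2w(c,[(384,167),(387,254),(358,210),(412,210)],.029);print("oval",o.round(4))
print("barrel",p2w(c,[(236,241)],.098),"ring",p2w(c,[(246,233)],.053))
print("post",p2w(c,[(88,18)],.10),"plate",p2w(c,[(540,57)],.015))
print("lorry",p2w(c,[(302,58),(379,56)],.055))
E
```

```text
brick [0.4405 0.0938] sides [0.051 0.1   0.052 0.1  ] dirs [np.float64(-82.8), np.float64(-174.2), np.float64(96.7), np.float64(5.5)]
sand [ 0.461  -0.0619] sides [0.055 0.049 0.055 0.049] dirs [np.float64(-60.6), np.float64(-153.9), np.float64(119.8), np.float64(25.9)]
oval [[ 0.5105 -0.0569  0.029 ]
 [ 0.4127 -0.0645  0.029 ]
 [ 0.4636 -0.03    0.029 ]
 [ 0.4636 -0.0901  0.029 ]]
barrel [[0.44553148 0.09230475 0.098     ]] ring [[0.44308747 0.0911459  0.053     ]]
post [[0.63598234 0.2043231  0.1       ]] plate [[ 0.62374391 -0.21916767  0.015     ]]
lorry [[ 0.61354342  0.02954439  0.055     ]
 [ 0.61524917 -0.04343005  0.055     ]]
```

```bash
python3 - <<'E'
from h import *
overlay("w1",[(("r",.1,.05),.4405,.0938,6,.029),(("c",.03),.443,.0915,0,.053),(("c",.019),.4455,.0923,0,.098),(("r",.054,.054),.4615,-.062,28,.053),(("o",.1,.056),.4625,-.061,4,.029)],(180,150,440,290),3,"ov1")
E
```

```text
(no output)
```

View pics/ov1.png

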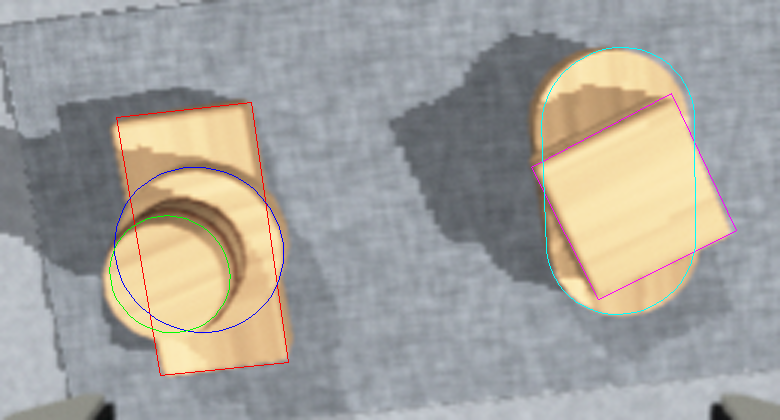

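Zoomed overlay: the brick (red) and sandwich (magenta) outlines fit. The ring is about 1 mm further right than the blue circle, the barrel about 1 mm further left than the green one, and the oval fits. Next, the fixtures from the top picture.

```bash
python3 - <<'E'
from h import *
c=load("top0"); f=lambda L:[(130+x/2.162,95+y/2.162) for x,y in L]
def pr(n,L,z): 
    p=p2w(c,f(L),z)[:,:2]; print(n,p.round(3).tolist()); return p
t=pr("tray",[(118,122),(80,318),(16,309)],.01)
e=t[0]-t[1]; yt=np.degrees(np.arctan2(e[1],e[0])); print("len",np.linalg.norm(e),"w",np.linalg.norm(t[1]-t[2]),"yaw",yt)
# near end mid + (8+58) along x ; tray 256: 8+116+8+116+8
u=e/np.linalg.norm(e); tr=(t[1]+t[2])/2+u*.066; print("tray origin",tr)
b=pr("board",[(684,142),(778,157),(752,330),(655,314)],.01)
u=(b[0]-b[3])+(b[1]-b[2]); yb=np.degrees(np.arctan2(u[1],u[0])); print("L",np.linalg.norm(b[0]-b[3]),np.linalg.norm(b[1]-b[2]),"W",np.linalg.norm(b[0]-b[1]),"yaw",yb)
h=pr("hole",[(711,267)],.006)[0]
pl=pr("plate",[(570,181)],.015)[0]; fb=pr("fixbarrel",[(400,84)],.09)
pm=pr("placemat",[(515,72),(613,66),(620,234),(521,236)],.003)
overlay("top0",[(("r",.116,.066),*tr,yt,.01),(("c",.03),.636,.2045,0,.062),(("c",.036),.636,.2045,0,.062),(("c",.05),.636,.2045,0,.01),(("c",.007),.636,.2045,0,.1)],(130,140,270,250),5.5,"ov2")
overlay("top0",[(("r",.1,.05),*h,yb,.003),(("r",.114,.07),*h,yb,.01),(("c",.06),*pl,0,.015),(("c",.043),*pl,0,.009),(("c",.019),.712,-.005,0,.09),(("r",.056,.058),.65,-.006,1.3,.045)],(295,95,495,250),4,"ov3")
E
```

```text
tray [[0.683, 0.343], [0.435, 0.376], [0.444, 0.454]]
len 0.25070388666814886 w 0.07914263250923566 yaw -7.362307968519559
tray origin [0.50487038 0.40637977]
board [[0.676, -0.367], [0.66, -0.485], [0.439, -0.447], [0.456, -0.328]]
L 0.2232089692299719 0.22383663411943036 W 0.11975055980303098 yaw -9.945343821091296
hole [[0.518, -0.399]]
plate [[0.62, -0.222]]
fixbarrel [[0.713, -0.007]]
placemat [[0.765, -0.154], [0.776, -0.279], [0.557, -0.287], [0.552, -0.163]]
```

View pics/ov2.png

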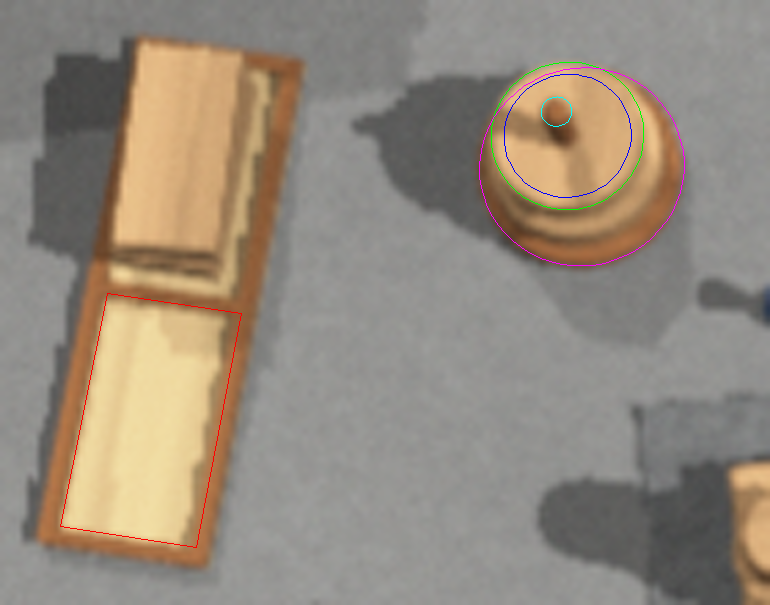

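View pics/ov3.png

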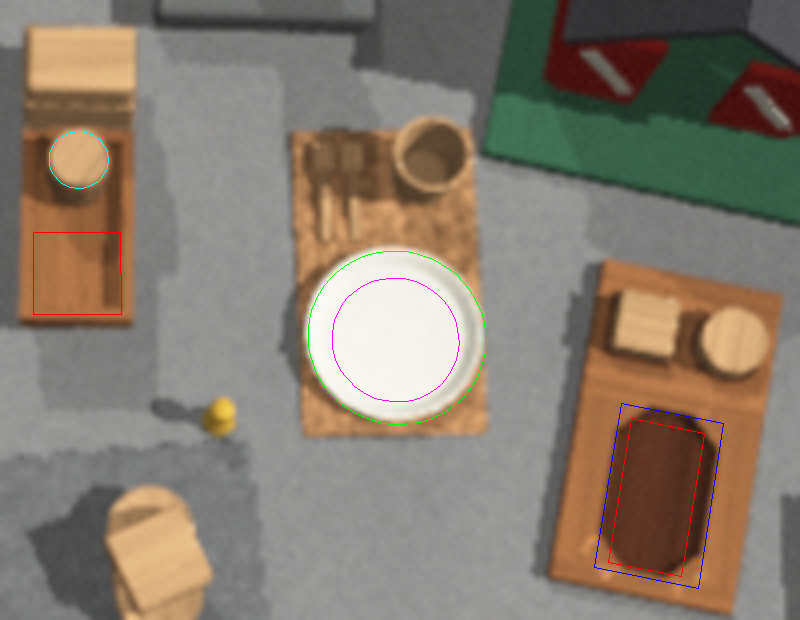

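Tray bay, stacker, plate, lorry barrel and cut-out all match their projected outlines within about 2 mm. The piles' parts are unique: brick+ring+barrel at w1 (246,233), oval+sandwich at (390,213). I'll start with the barrel.

```bash
python3 - <<'E'
from h import *
go(.444,.0935,.15,0); go(.444,.0935,.083,0)
E
```

```text
shift [-0.0192 -0.0793  0.1452] turn -0.2 len 0.167 | t 1.87 tcp [0.4632 0.0143 0.2952] yaw -0.2 q6 1.49 F [-0.1 -0.5 -0.8] open 0.0932
 shift [-0.0192 -0.0793  0.2122] turn -0.2 len 0.227 | t 1.87 tcp [0.4632 0.0143 0.2952] yaw -0.2 q6 1.49 F [-0.1 -0.5 -0.8] open 0.0932
```

Emit:
servo_tool(
  plan="-0.0192 -0.0793 0.12 0;-0.0192 -0.0793 0.12 0;-0.0192 -0.0793 0.12 0;-0.0192 -0.0793 0.12 0;-0.0192 -0.0793 0.14 0;-0.0192 -0.0793 0.16 0;-0.0192 -0.0793 0.18 0;-0.0192 -0.0793 0.195 0;-0.0192 -0.0793 0.205 0;-0.0192 -0.0793 0.2122 0;-0.0192 -0.0793 0.2122 0;-0.0192 -0.0793 0.2122 0",
)

```text
t: 2.87
tool_pos: [0.4448, 0.0935, 0.0838]
orientation: [3.142, -0.007, 0.0]
force: [0.3, -0.2, 1.0]
opening: 0.0931
gripper_force: 0.0
```

```bash
python3 - <<'E'
from h import *
go(.444,.0935,.083,0)
c=snap("wrist","w2")
print(w2p(c,[[.444,.0935,.098],[.425,.0935,.098],[.463,.0935,.098],[.444,.1125,.098],[.444,.0745,.098]]).round(0).tolist())
E
```

```text
shift [-0.0008  0.      0.0008] turn -0.3 len 0.001 | t 2.87 tcp [0.4448 0.0935 0.0838] yaw -0.3 q6 1.67 F [ 0.3 -0.2  1. ] open 0.0931
[[318.0, 328.0], [318.0, 371.0], [318.0, 283.0], [270.0, 329.0], [367.0, 328.0]]
```

View pics/w2.png

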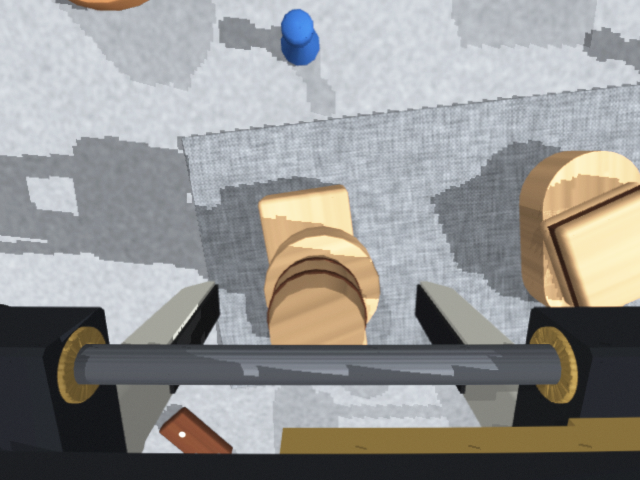

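The barrel's top spans columns 268–366, centred on the jaws' mid column 318 as predicted. Closing.

Emit:
servo_tool(
  plan="0 0 0 0;0 0 0 0;0 0 0 0;0 0 0 0;0 0 0 0;0 0 0 0;0 0 0 0;0 0 0 0",
  grip=1,
  grip_force=20,
)

```text
t: 3.58
tool_pos: [0.4446, 0.0942, 0.0834]
orientation: [-3.142, 0.005, 0.0]
force: [1.2, -0.2, -0.7]
opening: 0.0439
gripper_force: 0.0
```

Emit:
servo_tool(
  plan="0 0 0 0;0 0 0 0;0 0 0 0;0 0 0 0",
)

```text
t: 3.92
tool_pos: [0.4446, 0.0941, 0.0834]
orientation: [3.142, -0.005, -0.0]
force: [-0.2, -0.3, 0.8]
opening: 0.0412
gripper_force: 20.0
```

Emit:
servo_tool(
  plan="0 0 -0.01 0;0 0 -0.03 0;0 0 -0.05 0;0 0 -0.07 0;0 0 -0.07 0",
)

```text
t: 4.33
tool_pos: [0.4473, 0.0944, 0.1586]
orientation: [-3.141, 0.005, -0.011]
force: [0.8, 0.6, 1.1]
opening: 0.0414
gripper_force: 20.0
```

```bash
python3 - <<'E'
from h import *
go(.65,-.0064,.15,1.3); go(.65,-.0064,.076,1.3)
snap("wrist","w3")
E
```

```text
shift [0.203  0.1001 0.0099] turn -1.5 len 0.227 | t 4.33 tcp [0.4473 0.0944 0.1586] yaw -0.2 q6 1.67 F [0.8 0.6 1.1] open 0.0414
 shift [0.2025 0.1002 0.0839] turn -1.5 len 0.241 | t 4.33 tcp [0.4473 0.0944 0.1586] yaw -0.2 q6 1.67 F [0.8 0.6 1.1] open 0.0414
```

Emit:
servo_tool(
  plan="0.03 0.014 0 -1.5;0.06 0.03 0 -1.5;0.095 0.047 0 -1.5;0.13 0.065 0 -1.5;0.16 0.08 0 -1.5;0.185 0.092 0 -1.5;0.2 0.1 0 -1.5;0.205 0.1005 0 -1.5;0.205 0.1005 0 -1.5;0.205 0.1005 0 -1.5",
)

```text
t: 5.22
tool_pos: [0.6482, -0.0065, 0.1522]
orientation: [-3.141, -0.036, 0.004]
force: [-0.3, 0.4, -0.8]
opening: 0.0413
gripper_force: 20.0
```

```bash
python3 - <<'E'
from h import *
go(.65,-.0064,.0755,1.3)
c=snap("wrist","w4")
overlay("w4",[(("r",.056,.058),.65,-.0064,1.3,.045),(("c",.019),.712,-.005,0,.09),(("r",.072,.074),.65,-.0064,1.3,.055),(("c",.06),.621,-.221,0,.015),(("c",.043),.621,-.221,0,.009)],(0,0,640,480),1,"ov4")
E
```

```text
shift [ 0.002  -0.0001  0.0767] turn 0.0 len 0.077 | t 5.22 tcp [ 0.6482 -0.0065  0.1522] yaw 1.3 q6 1.46 F [-0.3  0.4 -0.8] open 0.0413
```

View pics/ov4.png

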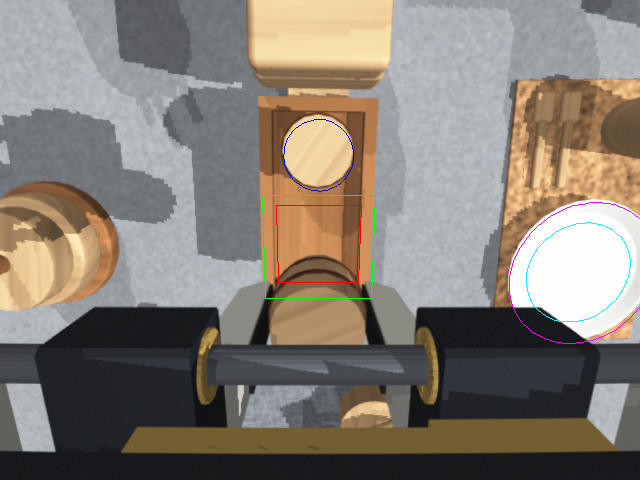

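Overlay on the wrist view: the lorry bed, fixed barrel (318,155) and plate fit. Lowering the barrel.

Emit:
servo_tool(
  plan="0.002 0 0.02 0;0.002 0 0.04 0;0.002 0 0.058 0;0.002 0 0.068 0;0.002 0 0.073 0;0.002 0 0.075 0;0.002 0 0.076 0;0.002 0 0.0765 0;0.002 0 0.0765 0;0.002 0 0.0765 0",
)

```text
t: 6.1
tool_pos: [0.652, -0.0071, 0.0781]
orientation: [3.141, 0.036, 0.003]
force: [0.3, -0.1, 0.5]
opening: 0.0414
gripper_force: 20.0
```

Emit:
servo_tool(
  plan="0 0 0.001 0;0 0 0.002 0;0 0 0.0025 0;0 0 0.0025 0",
)

```text
t: 6.43
tool_pos: [0.6517, -0.0071, 0.0755]
orientation: [3.141, 0.036, 0.001]
force: [-2.3, -0.0, 5.0]
opening: 0.0412
gripper_force: 20.0
```

Emit:
servo_tool(
  plan="0 0 0 0;0 0 0 0;0 0 0 0;0 0 0 0;0 0 -0.02 0;0 0 -0.045 0;0 0 -0.07 0;0 0 -0.07 0",
  grip=-1,
)

```text
t: 7.1
tool_pos: [0.6544, -0.0073, 0.1509]
orientation: [3.141, 0.036, 0.013]
force: [1.3, 0.1, 0.6]
opening: 0.0898
gripper_force: 0.0
```

```bash
python3 - <<'E'
from h import *
go(.4415,.0903,.12,0); go(.4415,.0903,.05,0)
snap("top","t5")
overlay("t5",[(("c",.019),.652,-.007,0,.09),(("c",.030),.4415,.0903,0,.053)],(220,120,380,280),4,"ov5")
E
```

```text
shift [-0.2109 -0.1024  0.0289] turn 1.3 len 0.236 | t 7.1 tcp [ 0.6544 -0.0073  0.1509] yaw 1.3 q6 1.46 F [1.3 0.1 0.6] open 0.0898
 shift [-0.2115 -0.1025  0.0989] turn 1.3 len 0.255 | t 7.1 tcp [ 0.6544 -0.0073  0.1509] yaw 1.3 q6 1.46 F [1.3 0.1 0.6] open 0.0898
```

Emit:
servo_tool(
  plan="-0.04 -0.02 0 1.3;-0.08 -0.04 0 1.3;-0.12 -0.06 0 1.3;-0.16 -0.08 0 1.3;-0.19 -0.093 0.01 1.3;-0.205 -0.1 0.02 1.3;-0.209 -0.1025 0.03 1.3;-0.209 -0.1025 0.03 1.3;-0.209 -0.1025 0.03 1.3;-0.209 -0.1025 0.03 1.3",
)

```text
t: 7.98
tool_pos: [0.4412, 0.0903, 0.1149]
orientation: [3.141, -0.001, 0.001]
force: [0.5, -0.1, 0.6]
opening: 0.0932
gripper_force: 0.0
```

```bash
python3 - <<'E'
from h import *
go(.4415,.0903,.05,0)
snap("wrist","w6")
overlay("w6",[(("c",.03),.4415,.0903,0,.053),(("c",.014),.4415,.0903,0,.053),(("r",.1,.05),.4405,.0938,6,.029)],(160,150,560,450),2,"ov6")
E
```

```text
shift [ 0.0003 -0.      0.0649] turn -0.0 len 0.065 | t 7.98 tcp [0.4412 0.0903 0.1149] yaw -0.0 q6 1.66 F [ 0.5 -0.1  0.6] open 0.0932
```

View pics/ov6.png

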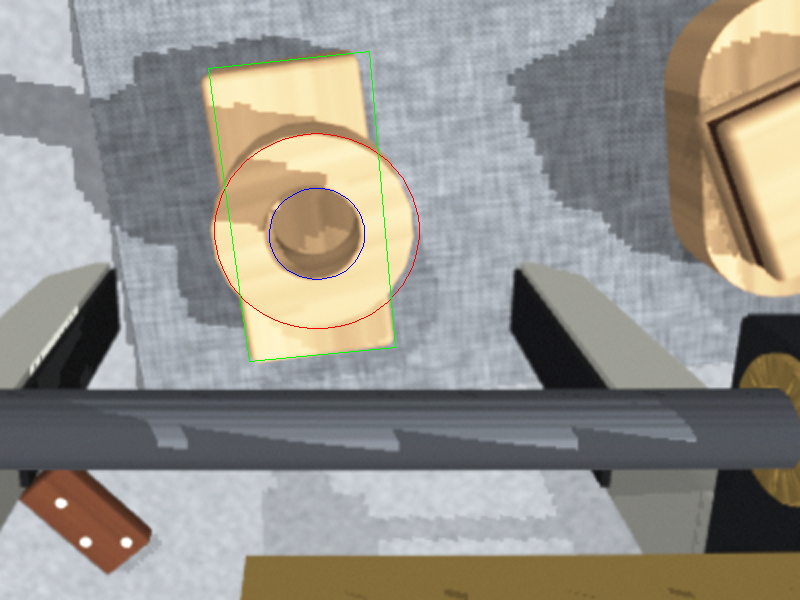

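Ring and hole outlines fit at (316,232) in the crop. The brick sits about 1 mm from the first estimate. Gripping the ring.

Emit:
servo_tool(
  plan="0 0 0.02 0;0 0 0.04 0;0 0 0.055 0;0 0 0.062 0;0 0 0.064 0;0 0 0.064 0;0 0 0.064 0",
)

```text
t: 8.62
tool_pos: [0.441, 0.0906, 0.0514]
orientation: [-3.142, 0.0, -0.002]
force: [0.2, -0.2, 1.0]
opening: 0.0929
gripper_force: 0.0
```

Emit:
servo_tool(
  plan="0 0 0 0;0 0 0 0;0 0 0 0;0 0 0 0;0 0 0 0;0 0 0 0;0 0 0 0;0 0 0 0;0 0 0 0",
  grip=1,
)

```text
t: 9.37
tool_pos: [0.44, 0.0908, 0.0506]
orientation: [-3.142, -0.0, -0.0]
force: [-0.5, 0.4, 3.5]
opening: 0.0588
gripper_force: 19.9
```

Emit:
servo_tool(
  plan="0 0 -0.01 0;0 0 -0.03 0;0 0 -0.055 0;0 0 -0.08 0;0 0 -0.1 0;0 0 -0.105 0;0 0 -0.105 0;0 0 -0.105 0",
)

```text
t: 10.03
tool_pos: [0.4397, 0.0907, 0.1549]
orientation: [3.142, 0.0, -0.0]
force: [-0.4, -0.5, -0.9]
opening: 0.0586
gripper_force: 19.9
```

```bash
python3 - <<'E'
from h import *
go(.636,.2045,.155,0)
E
```

```text
shift [ 0.1963 -0.1138 -0.0002] turn 0.0 len 0.227 | t 10.03 tcp [0.4397 0.0907 0.1549] yaw 0.0 q6 1.66 F [-0.4 -0.5 -0.9] open 0.0586
```

Emit:
servo_tool(
  plan="0.03 -0.017 0 0;0.065 -0.037 0 0;0.1 -0.057 0 0;0.135 -0.077 0 0;0.165 -0.095 0 0;0.185 -0.107 0 0;0.193 -0.112 0 0;0.1948 -0.1138 0 0;0.1948 -0.1138 0 0;0.1948 -0.1138 0 0;0.1948 -0.1138 0 0",
)

```text
t: 10.95
tool_pos: [0.6337, 0.2039, 0.1547]
orientation: [3.141, -0.0, -0.002]
force: [-0.2, -1.0, 0.6]
opening: 0.0584
gripper_force: 19.9
```

```bash
python3 - <<'E'
from h import *
go(.6345,.2045,.083,0)
c=load("w4"); print(w2p(c,[[.636,.2045,.1],[.636,.2045,.085]]))
print(w2p(c,poly(("c",.036),.636,.2045,0,.062))[::6].round(0).tolist())
E
```

```text
shift [ 0.0009 -0.0006  0.0717] turn -0.0 len 0.072 | t 10.95 tcp [0.6337 0.2039 0.1547] yaw -0.0 q6 1.81 F [-0.2 -1.   0.6] open 0.0584
[[-47.06094213 283.75242372]
 [-24.78859468 275.22562742]]
[[-6.0, 211.0], [-35.0, 221.0], [-48.0, 248.0], [-40.0, 280.0], [-15.0, 304.0], [17.0, 313.0], [45.0, 303.0], [57.0, 277.0], [50.0, 245.0], [23.0, 219.0]]
```

Emit:
servo_tool(
  plan="0.001 0 0.015 0;0.001 0 0.028 0;0.001 0 0.035 0;0.001 0 0.042 0;0.001 0 0.05 0;0.001 0 0.05 0",
)

```text
t: 11.45
tool_pos: [0.6344, 0.2041, 0.1027]
orientation: [3.141, 0.0, -0.005]
force: [-0.6, -0.7, -1.1]
opening: 0.0584
gripper_force: 19.9
```

Emit:
servo_tool(
  plan="0 0 0.008 0;0 0 0.015 0;0 0 0.018 0;0 0 0.02 0;0 0 0.021 0;0 0 0.021 0;0 0 0.021 0",
)

```text
t: 12.03
tool_pos: [0.636, 0.2046, 0.0848]
orientation: [-3.141, -0.0, -0.001]
force: [0.4, -0.1, -0.6]
opening: 0.0586
gripper_force: 19.9
```

No contact on the post. Seating gently.

Emit:
servo_tool(
  plan="0 0 0.001 0;0 0 0.002 0;0 0 0.002 0;0 0 0.002 0",
)

```text
t: 12.37
tool_pos: [0.6363, 0.2046, 0.0837]
orientation: [-3.141, -0.0, -0.002]
force: [-1.9, -1.1, 5.2]
opening: 0.0583
gripper_force: 20.0
```

Emit:
servo_tool(
  plan="0 0 0 0;0 0 0 0;0 0 0 0;0 0 0 0;0 0 0 0;0 0 -0.02 0;0 0 -0.045 0;0 0 -0.07 0;0 0 -0.07 0;0 0 -0.07 0",
  grip=-1,
)

```text
t: 13.2
tool_pos: [0.6373, 0.2049, 0.155]
orientation: [-3.141, -0.0, -0.007]
force: [-0.4, 0.4, -0.5]
opening: 0.0928
gripper_force: 0.0
```

```bash
python3 - <<'E'
from h import *
go(.4615,-.062,.12,28)
E
```

```text
shift [-0.176   0.2669  0.0339] turn -28.0 len 0.321 | t 13.2 tcp [0.6373 0.2049 0.155 ] yaw 0.0 q6 1.81 F [-0.4  0.4 -0.5] open 0.0928
```

Emit:
servo_tool(
  plan="-0.02 0.03 0 0;-0.04 0.06 0 -4;-0.06 0.091 0 -9;-0.08 0.121 0 -14;-0.1 0.152 0 -19;-0.12 0.182 0 -24;-0.14 0.213 0 -28;-0.16 0.243 0 -28;-0.17 0.26 0.01 -28;-0.1745 0.2669 0.025 -28;-0.1745 0.2669 0.034 -28;-0.1745 0.2669 0.034 -28",
)

```text
t: 14.2
tool_pos: [0.459, -0.062, 0.1152]
orientation: [-3.046, -0.757, 0.007]
force: [-0.6, 0.5, -0.3]
opening: 0.0931
gripper_force: 0.0
```

Emit:
servo_tool(
  plan="0 0 0 0;0 0 0 0",
)

```text
t: 14.37
tool_pos: [0.4617, -0.0616, 0.1186]
orientation: [-3.048, -0.761, 0.0]
force: [-0.1, -0.3, 0.1]
opening: 0.093
gripper_force: 0.0
```

```bash
python3 - <<'E'
from h import *
go(.4615,-.062,.05,28)
snap("wrist","w8"); snap("top","t8")
overlay("w8",[(("r",.054,.054),.4615,-.062,28,.053),(("o",.1,.056),.463,-.061,4,.029)],(160,150,560,450),2,"ov8")
E
```

```text
shift [-0.0003  0.0002  0.0686] turn 0.1 len 0.069 | t 14.37 tcp [ 0.4617 -0.0616  0.1186] yaw 28.1 q6 0.84 F [-0.1 -0.3  0.1] open 0.093
```

View pics/ov8.png

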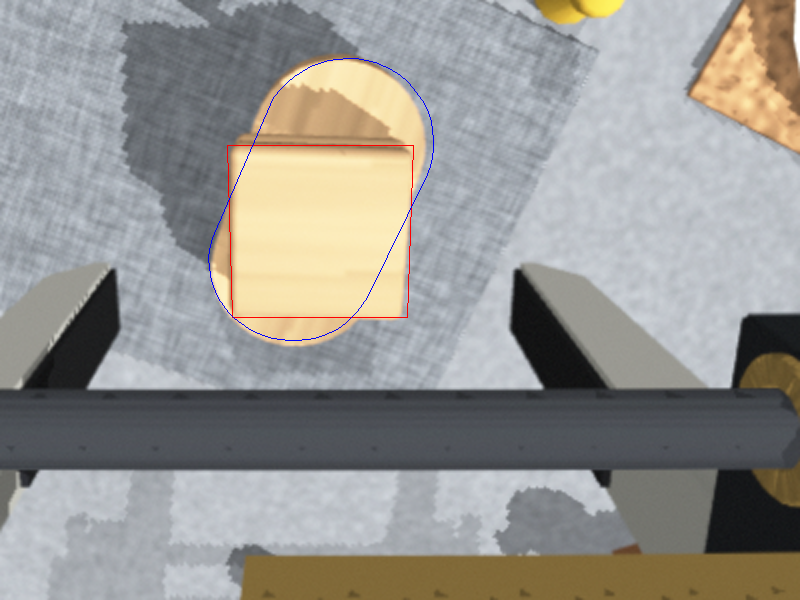

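The sandwich outline fits squarely between the jaws (crop 230–413 × 145–318). Gripping.

Emit:
servo_tool(
  plan="0 0 0.02 0;0 0 0.04 0;0 0 0.058 0;0 0 0.066 0;0 0 0.068 0;0 0 0.068 0;0 0 0.068 0",
)

```text
t: 15.05
tool_pos: [0.4622, -0.0624, 0.0516]
orientation: [3.047, 0.76, 0.002]
force: [0.1, -0.0, -0.1]
opening: 0.0931
gripper_force: 0.0
```

Emit:
servo_tool(
  plan="0 0 0 0;0 0 0 0;0 0 0 0;0 0 0 0;0 0 0 0;0 0 0 0;0 0 0 0;0 0 0 0;0 0 0 0;0 0 0 0",
  grip=1,
)

```text
t: 15.88
tool_pos: [0.4613, -0.0624, 0.0505]
orientation: [3.048, 0.76, 0.0]
force: [0.3, -0.2, 1.8]
opening: 0.0536
gripper_force: 19.9
```

Emit:
servo_tool(
  plan="0 0 -0.01 0;0 0 -0.03 0;0 0 -0.05 0;0 0 -0.07 0;0 0 -0.07 0;0 0 -0.07 0",
)

```text
t: 16.38
tool_pos: [0.4624, -0.0626, 0.122]
orientation: [3.047, 0.76, 0.005]
force: [0.0, -0.4, -0.3]
opening: 0.0543
gripper_force: 19.9
```

```bash
python3 - <<'E'
from h import *
go(.621,-.221,.12,28)
E
```

```text
shift [0.0657 0.2143 0.0026] turn 0.0 len 0.224 | t 16.38 tcp [ 0.4624 -0.0626  0.122 ] yaw 28.0 q6 0.84 F [ 0.  -0.4 -0.3] open 0.0543
```

Emit:
servo_tool(
  plan="0.008 0.03 0 0;0.02 0.065 0 0;0.03 0.1 0 0;0.041 0.135 0 0;0.051 0.168 0 0;0.059 0.193 0 0;0.064 0.209 0 0;0.066 0.2143 0 0;0.066 0.2143 0 0;0.066 0.2143 0 0",
)

```text
t: 17.22
tool_pos: [0.6191, -0.2198, 0.1189]
orientation: [-3.046, -0.76, 0.003]
force: [-0.2, 0.1, -0.9]
opening: 0.0539
gripper_force: 19.9
```

```bash
python3 - <<'E'
from h import *
go(.621,-.221,.0315,28)
E
```

```text
shift [0.0013 0.0021 0.0874] turn 0.0 len 0.087 | t 17.22 tcp [ 0.6191 -0.2198  0.1189] yaw 28.0 q6 0.66 F [-0.2  0.1 -0.9] open 0.0539
```

Emit:
servo_tool(
  plan="0.001 0.001 0.025 0;0.001 0.001 0.05 0;0.001 0.001 0.07 0;0.001 0.001 0.08 0;0.001 0.001 0.084 0;0.001 0.001 0.086 0;0.001 0.001 0.086 0;0.001 0.001 0.086 0",
)

```text
t: 17.88
tool_pos: [0.6225, -0.2213, 0.0362]
orientation: [3.047, 0.76, 0.003]
force: [-1.4, -1.0, 0.0]
opening: 0.0541
gripper_force: 19.9
```

Emit:
servo_tool(
  plan="0 0 0.001 0;0 0 0.002 0;0 0 0.003 0;0 0 0.003 0",
)

```text
t: 18.22
tool_pos: [0.6216, -0.2211, 0.0316]
orientation: [3.048, 0.76, 0.0]
force: [0.1, 0.4, -0.7]
opening: 0.0539
gripper_force: 19.9
```

Emit:
servo_tool(
  plan="0 0 0.001 0;0 0 0.0015 0;0 0 0.0015 0;0 0 0.0015 0",
)

```text
t: 18.55
tool_pos: [0.6217, -0.2211, 0.0305]
orientation: [3.048, 0.76, 0.0]
force: [-1.8, 0.5, 5.1]
opening: 0.0537
gripper_force: 19.9
```

Emit:
servo_tool(
  plan="0 0 0 0;0 0 0 0;0 0 0 0;0 0 0 0;0 0 -0.01 0;0 0 -0.04 0;0 0 -0.08 0;0 0 -0.09 0;0 0 -0.09 0",
  grip=-0.4,
)

```text
t: 19.3
tool_pos: [0.6249, -0.2225, 0.1267]
orientation: [3.042, 0.759, 0.012]
force: [0.7, 0.5, 0.3]
opening: 0.0652
gripper_force: 0.0
```

```bash
python3 - <<'E'
from h import *
go(.42,-.062,.12,3)
E
```

```text
shift [-0.1056 -0.238   0.0042] turn 25.0 len 0.26 | t 19.3 tcp [ 0.6249 -0.2225  0.1267] yaw 28.0 q6 0.66 F [0.7 0.5 0.3] open 0.0652
```

Emit:
servo_tool(
  plan="-0.005 -0.035 -0.01 5;-0.01 -0.07 -0.02 10;-0.015 -0.105 -0.03 15;-0.02 -0.14 -0.04 20;-0.026 -0.175 -0.05 25;-0.031 -0.21 -0.06 25;-0.037 -0.245 -0.07 25;-0.042 -0.27 -0.075 25;-0.045 -0.286 -0.08 25;-0.045 -0.291 -0.08 25;-0.045 -0.291 -0.08 25;-0.045 -0.291 -0.08 25",
  grip=-1,
)

```text
t: 20.3
tool_pos: [0.4453, 0.0145, 0.1995]
orientation: [3.14, 0.083, -0.0]
force: [0.1, -0.9, 0.5]
opening: 0.0933
gripper_force: 0.0
```

```bash
python3 - <<'E'
from h import *
go(.463,-.062,.032,4)
c=snap("wrist","w9")
# wood mask -> blobs
K,D=KD(c)
im=c["image"]; hsv=cv2.cvtColor(im,cv2.COLOR_BGR2HSV)
m=cv2.inRange(hsv,(8,60,60),(30,255,255)); m[320:]=0; m=cv2.morphologyEx(m,cv2.MORPH_OPEN,np.ones((3,3)))
n,l,st,ce=cv2.connectedComponentsWithStats(m)
for i in range(1,n):
    if st[i,4]>800: print(i,st[i],ce[i].round(0),p2w(c,[ce[i]],.029)[0].round(4))
overlay("w9",[(("r",.1,.05),.4393,.0953,6,.029),(("o",.1,.056),.463,-.061,4,.029)],(100,100,500,400),2,"ov9")
E
```

```text
shift [0.0136 0.0773 0.1675] turn -1.0 len 0.185 | t 20.3 tcp [0.4453 0.0145 0.1995] yaw 3.0 q6 1.44 F [ 0.1 -0.9  0.5] open 0.0933
1 [  30    0  123   46 4086] [95. 19.] [0.6008 0.1934 0.029 ]
3 [ 524    0  116  115 3789] [560.  81.] [ 0.5753 -0.1717  0.029 ]
4 [ 590    0   50   71 2908] [617.  31.] [ 0.6141 -0.209   0.029 ]
6 [449  80  38  30 809] [467.  94.] [ 0.5612 -0.0985  0.029 ]
7 [ 369  155   71  115 4411] [404. 208.] [ 0.467  -0.0585  0.029 ]
8 [ 188  169   75  116 6804] [226. 226.] [0.4433 0.0934 0.029 ]
16 [ 575  267   65   40 1844] [612. 291.] [ 0.4016 -0.2579  0.029 ]
```

View pics/ov9.png

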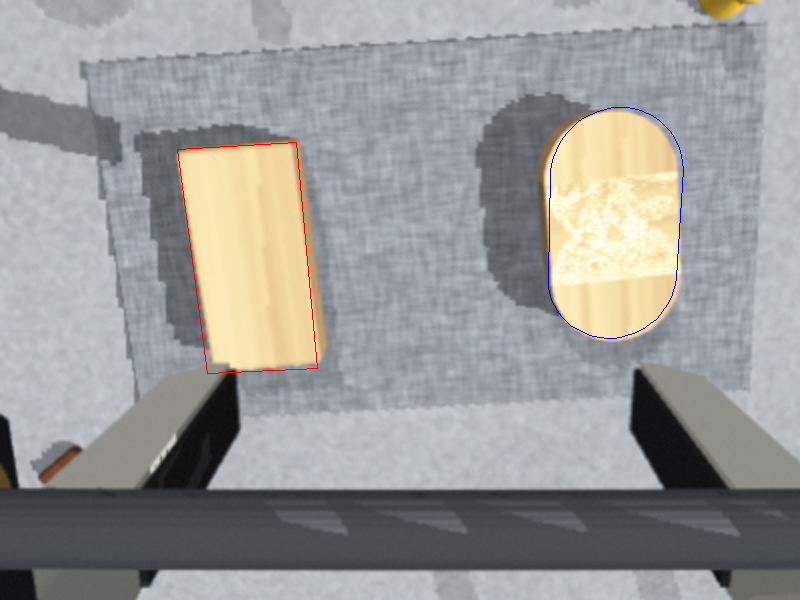

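The oval (crop 548–683 × 108–340) and the brick (180–318 × 143–370) fit within about 1 mm. Oval next.

```bash
python3 - <<'E'
from h import *
go(.4622,-.0607,.031,3.5)
E
```

```text
shift [0.013  0.0757 0.1684] turn -0.5 len 0.185 | t 20.35 tcp [0.4454 0.0142 0.1994] yaw 3.0 q6 1.44 F [ 0.6  0.5 -0.2] open 0.093
```

Emit:
servo_tool(
  plan="0.005 0.025 0.03 -0.5;0.01 0.05 0.06 -0.5;0.013 0.07 0.09 -0.5;0.013 0.0757 0.12 -0.5;0.013 0.0757 0.14 -0.5;0.013 0.0757 0.155 -0.5;0.013 0.0757 0.163 -0.5;0.013 0.0757 0.167 -0.5;0.013 0.0757 0.168 -0.5;0.013 0.0757 0.168 -0.5;0.013 0.0757 0.168 -0.5",
)

```text
t: 21.27
tool_pos: [0.4631, -0.0604, 0.033]
orientation: [3.14, 0.096, 0.003]
force: [-0.2, 0.4, -0.2]
opening: 0.093
gripper_force: 0.0
```

Emit:
servo_tool(
  plan="0 0 0 0;0 0 0 0;0 0 0 0;0 0 0 0;0 0 0 0;0 0 0 0;0 0 0 0;0 0 0 0;0 0 0 0;0 0 0 0",
  grip=1,
  grip_force=25,
)

```text
t: 22.1
tool_pos: [0.4622, -0.0602, 0.0321]
orientation: [3.14, 0.096, 0.0]
force: [-1.3, 0.0, 3.1]
opening: 0.0569
gripper_force: 24.4
```

Emit:
servo_tool(
  plan="0 0 -0.01 0;0 0 -0.03 0;0 0 -0.05 0;0 0 -0.07 0;0 0 -0.08 0;0 0 -0.08 0;0 0 -0.08 0",
)

```text
t: 22.68
tool_pos: [0.4625, -0.0602, 0.1122]
orientation: [3.14, 0.096, 0.002]
force: [-0.6, 0.2, -1.0]
opening: 0.0569
gripper_force: 24.4
```

```bash
python3 - <<'E'
from h import *
go(.518,-.399,.11,-9.9)
E
```

```text
shift [0.0347 0.3416 0.0024] turn 13.4 len 0.343 | t 22.68 tcp [ 0.4625 -0.0602  0.1122] yaw 3.5 q6 1.27 F [-0.6  0.2 -1. ] open 0.0569
```

Emit:
servo_tool(
  plan="-0.005 0.03 -0.01 0;-0.01 0.065 -0.02 2;-0.016 0.1 -0.03 4;-0.022 0.137 -0.03 7;-0.028 0.174 -0.03 9;-0.034 0.211 -0.03 12;-0.04 0.248 -0.03 13.4;-0.046 0.28 -0.03 13.4;-0.05 0.305 -0.03 13.4;-0.052 0.318 -0.03 13.4;-0.052 0.322 -0.03 13.4;-0.052 0.322 -0.03 13.4",
)

```text
t: 23.68
tool_pos: [0.4293, -0.3844, 0.1405]
orientation: [-3.128, 0.273, 0.002]
force: [-0.4, 0.3, -0.7]
opening: 0.0567
gripper_force: 24.4
```

Emit:
servo_tool(
  plan="0 0 0 0;0 0 0 0",
)

```text
t: 23.85
tool_pos: [0.4302, -0.3831, 0.1415]
orientation: [-3.129, 0.269, 0.001]
force: [1.6, 0.2, -0.9]
opening: 0.0566
gripper_force: 24.4
```

```bash
python3 - <<'E'
from h import *
go(.518,-.399,.11,-9.9)
c=snap("wrist","w10")
overlay("w10",[(("o",.114,.07),.518,-.399,-9.9,.01),(("r",.114,.07),.518,-.399,-9.9,.01),(("r",.1,.05),.518,-.399,-9.9,.003)],(140,20,540,320),2,"ov10")
E
```

```text
shift [0.0893 0.0008 0.0314] turn 0.1 len 0.095 | t 23.85 tcp [ 0.4302 -0.3831  0.1415] yaw -9.8 q6 0.93 F [ 1.6  0.2 -0.9] open 0.0566
```

View pics/ov10.png

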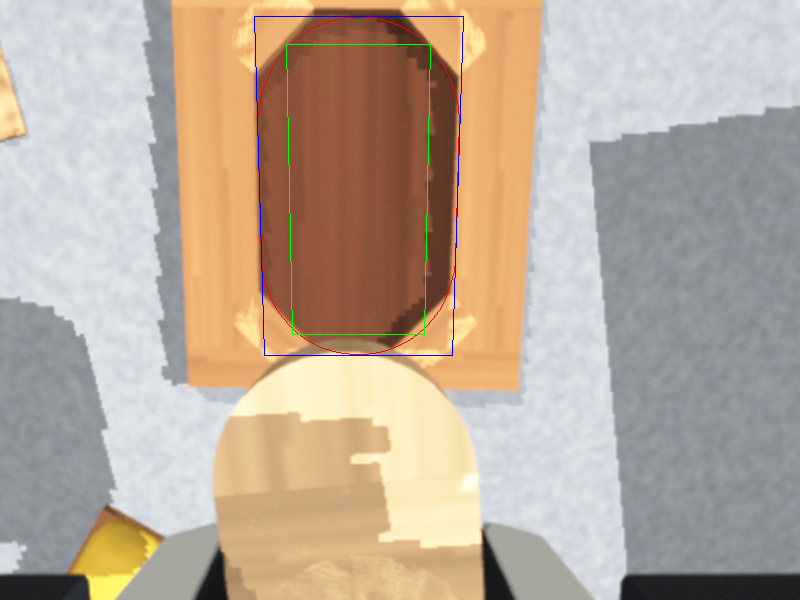

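The cut-out (crop 258–458 × 8–350) fits the estimate to about 1–2 mm, so I shift the target 1.5 mm along +x.

Emit:
servo_tool(
  plan="0.02 0 0.01 0;0.045 0.0005 0.02 0;0.07 0.0008 0.03 0;0.085 0.0008 0.04 0;0.0908 0.0008 0.05 0;0.0908 0.0008 0.065 0;0.0908 0.0008 0.08 0;0.0908 0.0008 0.09 0;0.0908 0.0008 0.097 0;0.0908 0.0008 0.102 0;0.0908 0.0008 0.104 0;0.0908 0.0008 0.104 0",
)

```text
t: 24.9
tool_pos: [0.5188, -0.4012, 0.0377]
orientation: [-3.13, 0.272, 0.0]
force: [0.1, -0.8, -0.1]
opening: 0.0568
gripper_force: 24.4
```

```bash
python3 - <<'E'
from h import *
go(.5195,-.399,.031,-9.9)
E
```

```text
shift [ 0.0003 -0.0023  0.0067] turn -0.0 len 0.007 | t 24.9 tcp [ 0.5188 -0.4012  0.0377] yaw -9.9 q6 1.01 F [ 0.1 -0.8 -0.1] open 0.0568
```

Emit:
servo_tool(
  plan="0.0005 -0.002 0.001 0;0.0005 -0.002 0.003 0;0.0005 -0.002 0.005 0;0.0005 -0.002 0.0058 0;0.0005 -0.002 0.0058 0;0.0005 -0.002 0.0058 0",
)

```text
t: 25.4
tool_pos: [0.52, -0.3992, 0.0321]
orientation: [-3.13, 0.271, 0.0]
force: [0.4, 0.1, -1.6]
opening: 0.0569
gripper_force: 24.4
```

Emit:
servo_tool(
  plan="0 0 0.0008 0;0 0 0.0015 0;0 0 0.0015 0;0 0 0.0015 0",
)

```text
t: 25.73
tool_pos: [0.5202, -0.3994, 0.0311]
orientation: [3.13, -0.271, 0.0]
force: [-1.1, 1.4, 3.6]
opening: 0.0566
gripper_force: 24.4
```

Emit:
servo_tool(
  plan="0 0 0 0;0 0 0 0;0 0 0 0;0 0 0 0;0 0 0 0;0 0 -0.02 0;0 0 -0.05 0;0 0 -0.08 0;0 0 -0.09 0;0 0 -0.09 0",
  grip=-1,
)

```text
t: 26.57
tool_pos: [0.5221, -0.4011, 0.1252]
orientation: [3.125, -0.271, 0.009]
force: [0.7, -0.1, -0.1]
opening: 0.0928
gripper_force: 0.0
```

```bash
python3 - <<'E'
from h import *
go(.4402,.0948,.12,6)
E
```

```text
shift [-0.1659 -0.4744  0.0023] turn -15.9 len 0.503 | t 26.57 tcp [ 0.5221 -0.4011  0.1252] yaw -9.9 q6 1.01 F [ 0.7 -0.1 -0.1] open 0.0928
```

Emit:
servo_tool(
  plan="-0.01 -0.03 0 0;-0.023 -0.066 0 -2;-0.036 -0.104 0 -4;-0.049 -0.142 0 -7;-0.062 -0.18 0 -9;-0.076 -0.218 0 -12;-0.089 -0.256 0 -14;-0.102 -0.294 0 -15.9;-0.115 -0.332 0 -15.9;-0.128 -0.37 0 -15.9;-0.141 -0.408 0 -15.9;-0.154 -0.445 0 -15.9",
)

```text
t: 27.57
tool_pos: [0.443, 0.0674, 0.1189]
orientation: [-3.137, -0.164, 0.003]
force: [1.0, 0.5, 0.4]
opening: 0.0931
gripper_force: 0.0
```

Emit:
servo_tool(
  plan="0 -0.02 0 0;0.0005 -0.031 0 0;0.0005 -0.031 0 0;0.0005 -0.031 0 0",
)

```text
t: 27.9
tool_pos: [0.4417, 0.0961, 0.1197]
orientation: [3.137, 0.166, -0.002]
force: [-0.6, -0.9, -0.0]
opening: 0.0928
gripper_force: 0.0
```

```bash
python3 - <<'E'
from h import *
go(.4402,.0948,.031,6)
c=snap("wrist","w11")
m=cv2.inRange(cv2.cvtColor(c["image"],cv2.COLOR_BGR2HSV),(8,60,150),(30,255,255)); m[375:]=0
n,l,st,ce=cv2.connectedComponentsWithStats(m)
i=1+np.argmax([s[4]*(abs(s[0]+s[2]/2-300)<150) for s in st[1:]]); print(st[i])
ct=cv2.findContours((l==i).astype(np.uint8),0,2)[0][0]; P=p2w(c,ct.reshape(-1,2),.029)[:,:2]
(mx,my),(w,h),a=cv2.minAreaRect((P*1000).astype(np.float32)); print("brick",mx,my,w,h,a)
E
```

```text
shift [-0.0015  0.0011  0.0887] turn 0.1 len 0.089 | t 27.9 tcp [0.4417 0.0961 0.1197] yaw 6.1 q6 1.57 F [-0.6 -0.9 -0. ] open 0.0928
[  278   179    79   147 10702]
brick 440.1596374511719 95.2940673828125 99.63378143310547 49.27985763549805 8.076580047607422
```

Emit:
servo_tool(
  plan="-0.0015 0.0008 0.025 -1.3;-0.0015 0.0008 0.05 -1.3;-0.0015 0.0008 0.07 -1.3;-0.0015 0.0008 0.08 -1.3;-0.0015 0.0008 0.086 -1.3;-0.0015 0.0008 0.0885 -1.3;-0.0015 0.0008 0.0885 -1.3;-0.0015 0.0008 0.0885 -1.3",
)

```text
t: 28.62
tool_pos: [0.4416, 0.0953, 0.0332]
orientation: [-3.135, -0.199, -0.002]
force: [-0.5, 0.4, 0.6]
opening: 0.0934
gripper_force: 0.0
```

Emit:
servo_tool(
  plan="0 0 0 0;0 0 0 0;0 0 0 0;0 0 0 0;0 0 0 0;0 0 0 0;0 0 0 0;0 0 0 0;0 0 0 0;0 0 0 0",
  grip=1,
)

```text
t: 29.45
tool_pos: [0.4406, 0.0956, 0.0322]
orientation: [-3.135, -0.2, 0.0]
force: [-0.7, -0.6, 1.8]
opening: 0.0497
gripper_force: 25.0
```

Emit:
servo_tool(
  plan="0 0 -0.01 0;0 0 -0.03 0;0 0 -0.055 0;0 0 -0.08 0;0 0 -0.1 0;0 0 -0.11 0;0 0 -0.11 0",
)

```text
t: 30.03
tool_pos: [0.4425, 0.0958, 0.1453]
orientation: [-3.135, -0.2, -0.008]
force: [-0.6, -0.5, -0.9]
opening: 0.0499
gripper_force: 25.0
```

```bash
python3 - <<'E'
from h import *
go(.415,.395,.14,-7.4)
E
```

```text
shift [ 0.0107 -0.3003  0.0053] turn 14.7 len 0.301 | t 30.03 tcp [0.4425 0.0958 0.1453] yaw 7.3 q6 1.54 F [-0.6 -0.5 -0.9] open 0.0499
```

Emit:
servo_tool(
  plan="0.001 -0.03 0 0;0.002 -0.065 0 2;0.004 -0.1 0 4;0.005 -0.135 0 7;0.007 -0.17 0 9;0.008 -0.205 0 12;0.009 -0.24 0 14.7;0.01 -0.268 0 14.7;0.011 -0.288 0 14.7;0.012 -0.298 0 14.7;0.012 -0.3 0 14.7;0.012 -0.3 0 14.7",
)

```text
t: 31.03
tool_pos: [0.4139, 0.3941, 0.1409]
orientation: [3.133, -0.201, -0.002]
force: [1.3, 0.3, -1.5]
opening: 0.0499
gripper_force: 25.0
```

Emit:
servo_tool(
  plan="0 0 0 0;0 0 0 0",
)

```text
t: 31.2
tool_pos: [0.4147, 0.3933, 0.1418]
orientation: [3.134, -0.205, -0.001]
force: [0.2, -0.1, -0.9]
opening: 0.0498
gripper_force: 25.0
```

```bash
python3 - <<'E'
from h import *
go(.505,.4064,.11,-7.4)
snap("wrist","w12")
overlay("w12",[(("r",.116,.066),.505,.4064,-7.4,.01),(("r",.1,.05),.505,.4064,-7.4,.004),(("c",.03),.636,.2045,0,.086),(("c",.014),.636,.2045,0,.086)],(80,0,640,420),1.4,"ov12")
E
```

```text
shift [ 0.0879 -0.0248  0.0318] turn -0.1 len 0.097 | t 31.2 tcp [0.4147 0.3933 0.1418] yaw -7.5 q6 2.37 F [ 0.2 -0.1 -0.9] open 0.0498
```

View pics/ov12.png

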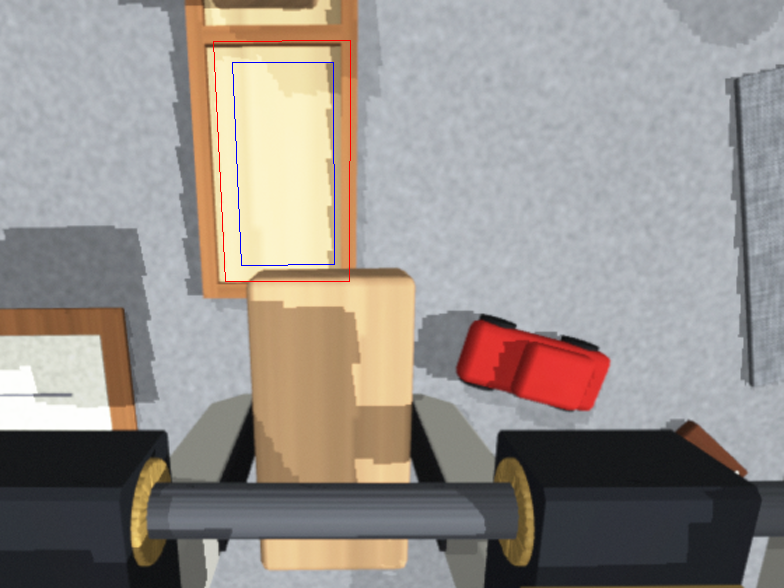

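The bay's inner edges (crop 206–343 at row 45) lie about 3 mm left of my estimate and 1 mm nearer. New target (0.504, 0.410).

Emit:
servo_tool(
  plan="0.02 -0.007 0 0;0.045 -0.014 0.01 0;0.07 -0.022 0.02 0;0.082 -0.027 0.03 0;0.0867 -0.028 0.045 0;0.0867 -0.028 0.06 0;0.0867 -0.028 0.075 0;0.0867 -0.028 0.085 0;0.0867 -0.028 0.093 0;0.0867 -0.028 0.098 0;0.0867 -0.028 0.1 0;0.0867 -0.028 0.1 0",
)

```text
t: 32.25
tool_pos: [0.5038, 0.4113, 0.0421]
orientation: [3.135, -0.202, -0.0]
force: [-0.0, 0.4, -0.7]
opening: 0.0496
gripper_force: 25.0
```

```bash
python3 - <<'E'
from h import *
go(.5042,.4098,.032,-7.4)
E
```

```text
shift [0.0006 0.0014 0.0101] turn 0.0 len 0.01 | t 32.25 tcp [0.5038 0.4113 0.0421] yaw -7.4 q6 2.31 F [-0.   0.4 -0.7] open 0.0496
```

Emit:
servo_tool(
  plan="0.0005 0.001 0.003 0;0.0005 0.001 0.006 0;0.0005 0.001 0.008 0;0.0005 0.001 0.009 0;0.0005 0.001 0.009 0;0.0005 0.001 0.009 0",
)

```text
t: 32.75
tool_pos: [0.5044, 0.4102, 0.0332]
orientation: [-3.135, 0.203, 0.0]
force: [0.1, -0.3, -0.6]
opening: 0.0497
gripper_force: 25.0
```

Emit:
servo_tool(
  plan="0 0 0.0008 0;0 0 0.0015 0;0 0 0.0015 0;0 0 0.0015 0",
)

```text
t: 33.08
tool_pos: [0.5046, 0.4103, 0.0322]
orientation: [-3.135, 0.203, -0.001]
force: [-1.5, -1.0, 3.1]
opening: 0.0499
gripper_force: 25.0
```

Emit:
servo_tool(
  plan="0 0 0 0;0 0 0 0;0 0 0 0;0 0 0 0;0 0 0 0;0 0 -0.02 0;0 0 -0.05 0;0 0 -0.08 0;0 0 -0.11 0;0 0 -0.11 0",
  grip=-1,
)

```text
t: 33.92
tool_pos: [0.5077, 0.4125, 0.1499]
orientation: [-3.128, 0.202, -0.014]
force: [1.1, -0.1, 1.4]
opening: 0.0929
gripper_force: 0.0
```

Emit:
servo_tool(
  plan="-0.03 0.03 -0.03 0;-0.06 0.06 -0.06 0;-0.08 0.09 -0.09 0;-0.1 0.12 -0.12 0;-0.11 0.15 -0.15 0;-0.12 0.18 -0.16 0;-0.12 0.2 -0.16 0;-0.12 0.22 -0.16 0;-0.12 0.22 -0.16 0;-0.12 0.22 -0.16 0",
)

```text
t: 34.75
tool_pos: [0.3573, 0.207, 0.3022]
orientation: [-3.134, 0.206, -0.003]
force: [-1.2, -1.3, -0.2]
opening: 0.0931
gripper_force: 0.0
```

```bash
python3 - <<'E'
from h import *
go(.4,.2,.3,0)
w=snap("wrist","w13"); t=snap("top","t13"); a=load("top0")["image"].astype(int); b=t["image"].astype(int)
# difference blobs near each seat, centroid projected at the part's top height
for n,P,zt,r in [("barrel",(.652,-.007),.09,22),("ring",(.636,.2045),.086,22),("sand",(.6217,-.2211),.033,24),("oval",(.52,-.3994),.028,30),("brick",(.5046,.4103),.029,30)]:
    u,v=w2p(t,[[*P,zt]])[0]
    h=cv2.cvtColor(b.astype(np.uint8),cv2.COLOR_BGR2HSV)
    m=((np.abs(a-b).max(2)>35)).astype(np.uint8); k=np.zeros_like(m); cv2.circle(k,(int(u),int(v)),r,1,-1)
    m&=k; m=cv2.morphologyEx(m,cv2.MORPH_OPEN,np.ones((3,3)))
    nn,l,st,ce=cv2.connectedComponentsWithStats(m)
    if nn<2: print(n,"no change",(u,v)); continue
    i=1+np.argmax(st[1:,4]); pts=np.argwhere(l==i)[:,::-1]
    W=p2w(t,pts,zt)[:,:2]; (mx,my),wh,an=cv2.minAreaRect((W*1000).astype(np.float32))
    print(n,"px",(round(u),round(v)),"area",st[i,4],"centroid",W.mean(0).round(4),"rect",round(mx),round(my),np.round(wh),round(an),"col",b[int(v),int(u)])
E
```

```text
shift [0.0432 0.0013 0.0022] turn -7.5 len 0.043 | t 34.75 tcp [0.3573 0.207  0.3022] yaw -7.5 q6 2.1 F [-1.2 -1.3 -0.2] open 0.0931
barrel px (314, 157) area 340 centroid [0.641  0.0022] rect 640 1 [50. 56.] 1 col [119 168 208]
ring px (231, 161) area 78 centroid [0.6104 0.2188] rect 609 219 [45. 16.] 58 col [ 57  93 144]
sand px (394, 176) area 677 centroid [ 0.6159 -0.21  ] rect 616 -209 [69. 79.] 23 col [126 176 221]
oval px (461, 216) area 737 centroid [ 0.5191 -0.3989] rect 519 -399 [ 58. 100.] 89 col [127 180 219]
brick px (154, 214) area 1664 centroid [0.4882 0.3996] rect 490 399 [122. 129.] 1 col [134 155 162]
```

```bash
python3 - <<'E'
from h import *
c=load("w13"); im=c["image"]; h=cv2.cvtColor(im,cv2.COLOR_BGR2HSV)
for n,P,zt,rr in [("brick",(.5046,.4103),.029,.06),("ring",(.636,.2045),.086,.036),("barrel",(.652,-.007),.09,.024)]:
    u,v=w2p(c,[[*P,zt]])[0]; print(n,u.round(),v.round(),im[int(np.clip(v,0,479)),int(np.clip(u,0,639))])
    k=np.zeros(im.shape[:2],np.uint8); cv2.fillPoly(k,[w2p(c,poly(("c",rr),*P,0,zt)).astype(int)],255)
    g=cv2.cvtColor(im,cv2.COLOR_BGR2GRAY)
    m=cv2.inRange(h,(8,40,150),(30,255,255))&k
    nn,l,st,ce=cv2.connectedComponentsWithStats(cv2.morphologyEx(m,cv2.MORPH_OPEN,np.ones((3,3))))
    if nn<2: print("none");continue
    i=1+np.argmax(st[1:,4]); W=p2w(c,np.argwhere(l==i)[:,::-1],zt)[:,:2]
    (mx,my),wh,an=cv2.minAreaRect((W*1000).astype(np.float32)); print(" rect",round(mx),round(my),np.round(wh),round(an,1),st[i])
for i,nm in enumerate(("w13",)):
    d=load(nm); print("median grey rows brick line", [int(x) for x in cv2.cvtColor(im,cv2.COLOR_BGR2GRAY)[int(w2p(c,[[.5046,.4103,.029]])[0][1]), ::1][max(0,int(w2p(c,[[.5046,.4103,.029]])[0][0])-45):int(w2p(c,[[.5046,.4103,.029]])[0][0])+45:3]])
E
```

```text
brick 109.0 99.0 [158 211 240]
 rect 504 399 [ 82. 120.] 84.3 [  74   36   87  121 7684]
ring 276.0 -115.0 [169 165 160]
none
barrel 538.0 -181.0 [191 185 180]
none
median grey rows brick line [181, 189, 172, 176, 113, 112, 106, 101, 208, 226, 226, 228, 224, 223, 220, 214, 215, 206, 203, 207, 212, 208, 210, 180, 153, 160, 210, 140, 158, 158]
```

The brick sits centred in its bay: its bright span of about 45 px is centred on the target. Every part made contact at its seat height, and the arm is clear. Handing in.

```bash
python3 -c "
from plant import robot; print(robot.close_job())"
```

```text
the job is handed in; nothing more can be done
None
```

I placed all five parts on their seats and handed the job in at about 35 s. Each one made contact at its expected seat height; the final camera check confirmed only the brick and oval, not the barrel, ring or sandwich, and the hand-in gave no verdict.

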